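Close up the test-weight case

ROBOT

A 6-joint arm with a two-finger parallel gripper is mounted at the origin on a cart in front of the work surface, level with it; the furniture and walls round the work are solid. World frame = base frame: x ahead of the robot, y to its left, z up, the work surface at z = 0. Lengths are in m, angles in degrees, forces in N, time in s.
With the tool pointing down it reaches from about 0.375 to 0.9 m from the base axis. Payload 3.1 kg.
Tool frame: the origin (TCP) lies at the very end of the fingers, on their centre line; the grasp point (between the pads) lies 19 mm behind it; z points along the fingers, y is the line along which they close (so a half turn about z gives the same grasp; the last joint's range is limited). The gripper opens to 87 mm and grips with 3 to 60 N. Pads are 19 mm wide; open, the fingers measure 117 mm over their backs; the gripper's body (75 mm by 190 mm) begins 51 mm behind the grasp point.
Start: joints at [-10.227, 30.224, 82.088, -0, 67.689, -10.227], TCP at [0.625, 0, 0.223] pointing down, gripper open.
Joint ranges: [-176.69, 176.69], [-43.24, 126.21], [12.49, 139.97], [-82, 262], [0, 151.66], [-163.58, 163.58]. Speed limits (degrees/s): [159.86, 159.86, 180, 180, 180, 180].

INTERFACE

Orientations are given as a 3x3 rotation matrix whose columns are the frame's x, y, z axes.
In Python, from rig import * gives the robot as it stands.
- The arm moves only by the tool jog_arm, never from a script. Its arguments are lists of equal length, an entry for each row: "delta_pos": the shift along the world's x, y, z in cm, a list of three; "turn": the turn about the world's z in degrees; "grip": the closure, from 0 (fully open) to 1 (shut). In form: {"delta_pos": [[x, y, z], ...], "turn": [turn, ...], "grip": [grip, ...]}. A call has 1 to 12 rows; each row is the pose to reach, as a shift and turn from the pose commanded when the call began; what a row does not reach only later rows make up. A row lasts 1/8 s, in which the tool goes at most 62.5 mm and 10.7 degrees, less where a joint would pass 70% of its speed; a pose out of reach is approached as far as the arm can. A call with a gripper value outside its range is refused whole. The fingers move at their own pace and stop on an object; the grip force is fixed at half the most. Time passes only in rows, so rows that repeat a pose let the fingers close. It gives the time, the measured TCP pose, the force, the opening and the grip force at its end, in the units of the state.
- read_state(): the state, without advancing time (a new reading comes with each control period).
- capture(name): name is "scene" or "side" or "wrist"; returns a dict with "color" (480x640x3 uint8, blue, green, red), "fovy" (degrees; the focal length in pixels is half the picture's height over the tangent of half this angle, whatever the lens; pixels are square), "cx", "cy" (the principal point, pixels), "k1" (the pictures are not rectified: a ray, as slopes to the right and down, at radius r is drawn at 1 + k1 r^2 times it, then the intrinsics apply), "camera_from_world" (4x4, takes a point from world to camera coordinates). Camera axes: x right, y up, looking along -z (the intrinsics and any distortion apply to the point x, -y, -z); pixel columns grow to the right and rows downward; lengths in m; the calibration is good to about 2 mm. A picture is of the moment at which its call begins. There is no depth.
- hand_in(): hands the job in; it is judged then, once.
The state is a dict: "time_s": time; "joint_positions": joint angles; "qvel": joint speeds; "tau": joint torques, N m; "position": TCP position; "tcp_rot": TCP orientation; "force": force on the tool from outside, world axes, zero at the start; "moment": the same for the moment, N m; "opening": opening from 0.0 (shut) to 1.0 (fully open); "grasp_force": force on a finger pad.
Only numpy, scipy, OpenCV 4.12 (cv2) and the standard library are available. Lean on these libraries where they do the work, as an engineer would, in place of code of your own. Each camera call takes 0.05 s, during which the arm holds its last target. There are 200 camera calls.

TASK

Close up the case of brass test weights so that it can be carried: push the upright keeper flap at its front fully down over the weights, then push the open lid over until it is fully shut, and last push the bolt's thumb tab on the front sideways, as far as it goes, so that the bolt runs through the lid's lug. Only push with the fingers: leave every weight standing in its well, and do not shift the other loose things on the bench.

Things in the scene. Friction and masses are not known exactly. Their poses are not given: they have to be found in the camera images.
- weight_case: Fixed open grey plastic case for test weights. Base 140 mm deep (x), 165 mm wide (y), 72 mm high, walls 6 mm. Origin: centre of its underside, on the bench. +x points to its back, where the lid is hinged; -x is the front, with the bolt; +y its left end seen from the front. Inside, foam with five wells; the weights' knobs end 58 mm above the bench.
- keeper_flap (a joint): Keeper flap, aluminium plate 146 mm wide, 3 mm thick; hinge along the case's y inside the front wall, at x -60, z 62 mm in the case's frame. Rad: 0 = level over the weights, on a stop, top 64 mm above the bench (edge bead 67 mm; 5 to 8 mm below the rim); 1.6 = upright at the front; 1.72 = stop, leaning out. Stiff hinge: stays where left, never falls by itself; 1 to 2 N at its edge moves it.
- flap_edge (a point): Middle of the flap's free edge, 119 mm from its hinge (the bead there reaches 122 mm). x points from hinge to edge, y along the edge, z out of the face that is on top when the flap is down and faces the front, away from the lid, when it stands.
- case_lid (a joint): Lid, shallow shell 140 mm long, 165 mm wide, 18 mm thick; hinge along the case's y on the back rim, at x 72.5, z 72 mm in the case's frame. Rad: 0 = shut, on a stop, outside 90 mm above the bench; 1.7 = open, leaning slightly back; 1.85 = stop. Stiff hinge: stays where left, must be pushed all the way; 2 to 5 N near its edge moves it. It strikes the flap and cannot shut if that still stands.
- lid_edge (a point): Middle of the lid's free edge, on its outside, 142.5 mm from the hinge axis and 18 mm out from it. -x points from hinge to edge, y along the edge, z out of the outside face (up when shut, to the back when open). A steel lug with a 12 mm square eye, 12 mm right of the middle, sticks out 25 mm beyond the edge and, when shut, hangs 30 mm below the rim before the base.
- bolt (a joint): Sliding bolt on the base's front: steel rod 8 mm thick, 52 mm above the bench. In m: 0 = drawn, 0.018 = fully shot, on its stop. It slides along the case's -y (to the right seen from the front) through the eye of the lid's lug and so locks the lid; if the lid is not fully shut it strikes the lug. 2 to 3 N moves it; it stays where left.
- bolt_tab (a point): Centre of the bolt's thumb tab, a steel block 26 mm (case x) by 12 mm (y) by 18 mm high; drawn, it lies 104 mm before and 27 mm left of the case's centre, 52 mm above the bench. Its outer end is 117 mm before the case's centre. Both sides are free but for the rod and guide blocks, which stay within 89 mm before the case's centre.
- weight_200_a: Loose brass 200 g test weight with a knob, 38 mm across, 52 mm high, standing in its well in the case. Origin: centre of its underside, 6 mm above the bench.
- weight_200_b: Loose brass 200 g test weight with a knob, 38 mm across, 52 mm high, standing in its well in the case. Origin: centre of its underside, 6 mm above the bench.
- weight_100_a: Loose brass 100 g test weight with a knob, 30 mm across, 40 mm high, standing in its well in the case. Origin: centre of its underside, 18 mm above the bench.
- weight_100_b: Loose brass 100 g test weight with a knob, 30 mm across, 40 mm high, standing in its well in the case. Origin: centre of its underside, 18 mm above the bench.
- weight_50: Loose brass 50 g test weight with a knob, 24 mm across, 32 mm high, standing in its well in the case. Origin: centre of its underside, 26 mm above the bench.
- tin_small: Loose bystander: aluminium moisture tin with lid, 54 mm across, 32 mm high, standing beside the case's left end. Origin: centre of its underside.
- tin_big: Loose bystander: aluminium moisture tin with lid, 66 mm across, 46 mm high, standing beside the case's right end. Origin: centre of its underside.
- brush: Loose bystander: sieve brush with wooden handle, 175 mm long, lying on the bench. Origin: centre of its underside.
- ring: Loose bystander: steel ring mould, 70 mm across, 25 mm high. Origin: centre of its underside.
- tin_mid: Loose bystander: aluminium moisture tin with lid, 62 mm across, 40 mm high. Origin: centre of its underside.

How it is judged:
By the outcome, as a careful person would: the job done as asked, in the order asked, and still so for the second after the job is handed in, with the robot touching nothing.
It also fails if it takes over 64 s, if anything falls off the work surface, if the arm or the gripper's body presses on something with over 40 N, if the wrist force passes 120 N, or if a joint passes its speed limit or range.

## Working session

There is one attempt and no reset: what is moved stays moved. The work goes in short steps, Python scripts to look and compute and a tool call to move; the robot and the scene stay as the last step left them, time stands still between calls to the robot, and variables do not carry over. Pictures are saved under pics/ and viewed, at most 10 in all, crops included, and the job is handed in when it is done.

Besides the shell and the picture viewer there is one more tool, called after "Request:" by a JSON object that holds its "fn" and its "kwargs". jog_arm: Moves the arm, as the interface text tells. Its arguments: {"type":"object","properties":{"delta_pos":{"type":"array"},"turn":{"type":"array"},"grip":{"type":"array"}},"required":["delta_pos","turn","grip"]}

```bash
mkdir -p pics; ls
python3 - <<'E'
from rig import *
import cv2,pickle
d={n:capture(n) for n in("scene","side","wrist")}
pickle.dump(d,open("c0.pkl","wb"))
for n in d:
    cv2.imwrite(f"pics/{n}0.png",d[n]["color"]); print(n,d[n]["fovy"],d[n]["cx"],d[n]["cy"],d[n]["k1"],d[n]["camera_from_world"].round(3).tolist())
E
```

```text
pics
scene 49.71719816101695 325.1374350618296 233.73766720776626 -0.07313719220977581 [[0.697, -0.717, -0.016, -0.564], [0.534, 0.504, 0.679, -0.174], [-0.479, -0.482, 0.734, -0.821], [0.0, 0.0, 0.0, 1.0]]
side 57.621886368010145 325.61533522506284 244.6434991687504 -0.030840305697295668 [[0.647, -0.763, -0.006, -0.528], [0.659, 0.555, 0.508, -0.185], [-0.384, -0.332, 0.862, -0.848], [0.0, 0.0, 0.0, 1.0]]
wrist 66.86789786446528 321.3640323911106 235.1523764711644 -0.0024049731425663627 [[1.0, 0.002, -0.001, -0.625], [-0.002, 0.961, -0.278, 0.034], [0.001, 0.278, 0.961, -0.39], [0.0, 0.0, 0.0, 1.0]]
```

View pics/scene0.png

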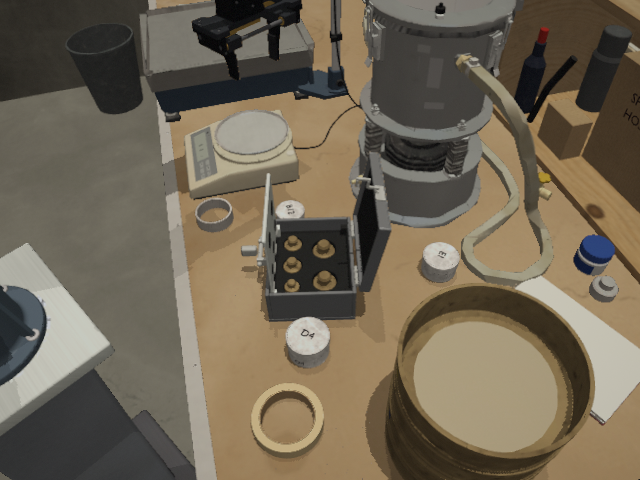

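View pics/side0.png

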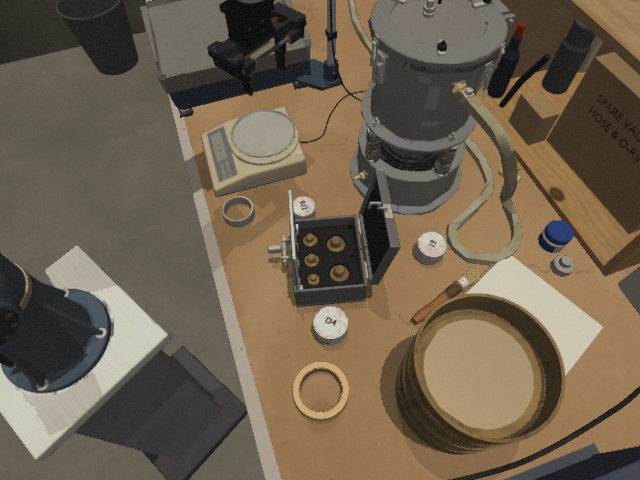

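Run:
```python
import cv2,pickle
d=pickle.load(open("c0.pkl","rb"))
import numpy as np
a=d["scene"]["color"][145:345,230:430]; b=d["side"]["color"][145:345,245:445]
c=np.hstack([cv2.resize(a,None,fx=4,fy=4,interpolation=cv2.INTER_CUBIC)[:600],])
cv2.imwrite("pics/a.png",cv2.resize(a[:,:190],None,fx=3,fy=3,interpolation=cv2.INTER_CUBIC))
cv2.imwrite("pics/b.png",cv2.resize(b[:,:190],None,fx=3,fy=3,interpolation=cv2.INTER_CUBIC))
```

```text
(no output)
```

View pics/a.png

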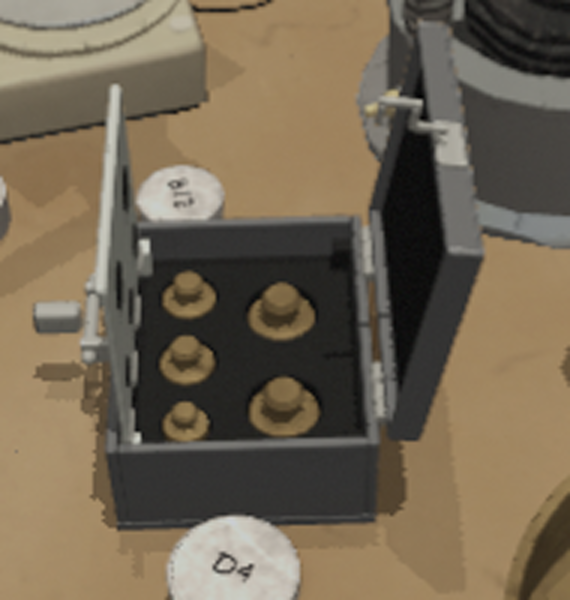

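View pics/b.png

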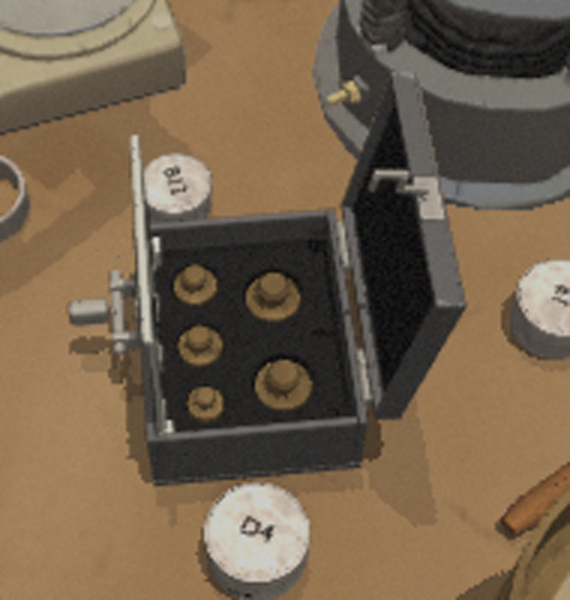

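```bash
cat > h.py <<'E'
import numpy as np,cv2
def prep(c):
    f=240/np.tan(np.radians(c["fovy"]/2)); K=np.array([[f,0,c["cx"]],[0,f,c["cy"]],[0,0,1.]])
    M=np.diag([1,-1,-1,1])@np.array(c["camera_from_world"]); return K,np.array([c["k1"],0,0,0]),M
def ray(c,uv):
    K,D,M=prep(c); p=cv2.undistortPoints(np.array([[uv]],float),K,D)[0,0]
    R=M[:3,:3]; return -R.T@M[:3,3], R.T@np.array([*p,1])
def onz(c,uv,z):
    o,d=ray(c,uv); return o+d*(z-o[2])/d[2]
def proj(c,P):
    K,D,M=prep(c); return cv2.projectPoints(np.array(P,float).reshape(-1,1,3),cv2.Rodrigues(M[:3,:3])[0],M[:3,3],K,D)[0][:,0]
E
python3 - <<'E'
import pickle; from h import *
from scipy.optimize import least_squares
d=pickle.load(open("c0.pkl","rb"))
S=d["scene"];T=d["side"]
X,Y=.07,.0825
loc=[(-X,-Y,.072),(X,-Y,.072),(X,Y,.072),(-X,-Y,0),(X,-Y,0),(-.104,.027,.052)]
a=np.array([(108,450),(375,442),(358,218),(118,526),(374,520),(57,317)])/3+[230,145]
b=np.array([(150,437),(363,425),(338,212),(155,483),(360,465),(88,311)])/3+[245,145]
W=[[onz(c,p,l[2])[:2] for p,l in zip(q,loc)] for c,q in((S,a),(T,b))]
W=np.array(W); print(W.round(4))
L=np.array(loc)[:,:2]
def r(p,i):
    c,s=np.cos(p[2]),np.sin(p[2]); return (W[i]-(L@np.array([[c,s],[-s,c]])+p[:2]))
for i in([0],[1],[0,1]):
    f=least_squares(lambda p:np.concatenate([r(p,j).ravel() for j in i]),[.5,0,-.8],loss="soft_l1",f_scale=.003)
    print(f.x,np.degrees(f.x[2])); print([(r(f.x,j)*1000).round(1).tolist() for j in i])
x,y,t=f.x;c,s=np.cos(t),np.sin(t)
R=np.array([[c,-s],[s,c]])
print("axes",R)
# flap edge ends, lid edge
for n,l in dict(flapedge=(-.06-.0035,0,.181),tab=(-.104,.027,.052)).items(): print(n,R@l[:2]+[x,y],l[2])
# lid angle: outside top right corner: triangulate
def tri(p,q):
    A=[];B=[]
    for cc,u in((S,p),(T,q)):
        o,v=ray(cc,u); v/=np.linalg.norm(v); P=np.eye(3)-np.outer(v,v); A.append(P);B.append(P@o)
    w=np.linalg.lstsq(np.vstack(A),np.hstack(B),rcond=None)[0]; return np.r_[R.T@(w[:2]-[x,y]),w[2]].round(4)
o=lambda p:np.array(p)/3
print("lid R out",tri(o((478,253))+[230,145],o((464,302))+[245,145]))
print("lug plate",tri(o((455,145))+[230,145],o((430,205))+[245,145]))
print("flap far top",tri(o((116,88))+[230,145],o((135,137))+[245,145]))
for n,p,z in(("D4",(234,560),.046),("U5",(180,193),.032)):
    w=onz(S,o(p)+[230,145],z);print(n,R.T@(w[:2]-[x,y]),w)
E
```

```text
[[[ 0.3569 -0.3155]
  [ 0.4537 -0.4102]
  [ 0.5655 -0.2966]
  [ 0.3566 -0.313 ]
  [ 0.4552 -0.4108]
  [ 0.4064 -0.2129]]

 [[ 0.3582 -0.3142]
  [ 0.4507 -0.411 ]
  [ 0.5677 -0.299 ]
  [ 0.3565 -0.3139]
  [ 0.4558 -0.4112]
  [ 0.4061 -0.2119]]]
[ 0.4624339  -0.30424262 -0.77694943] -44.515923269957334
[[[2.2, -1.5], [-0.8, 1.9], [-4.7, -2.1], [1.9, 1.0], [0.7, 1.3], [-0.8, -0.8]]]
[ 0.46248575 -0.30482308 -0.78598596] -45.03367813972702
[[[3.6, -0.6], [-2.9, 1.6], [-2.6, -3.0], [1.9, -0.3], [2.2, 1.4], [-2.0, 0.3]]]
[ 0.46248738 -0.30445467 -0.78045309] -44.71666792075102
[[[2.2, -1.7], [-0.4, 2.1], [-4.8, -1.5], [1.9, 0.9], [1.0, 1.5], [-1.2, -0.8]], [[3.6, -0.4], [-3.5, 1.3], [-2.5, -4.0], [1.8, -0.0], [1.6, 1.1], [-1.5, 0.2]]]
axes [[ 0.71059482  0.70360145]
 [-0.70360145  0.71059482]]
flapedge [ 0.41736461 -0.25977598] 0.181
tab [ 0.40758276 -0.21209406] 0.052
lid R out [ 0.1115 -0.0786  0.208 ]
lug plate [ 0.1039 -0.0189  0.2169]
flap far top [-0.0614  0.0721  0.1797]
D4 [-0.00425186 -0.13257045] [ 0.36618927 -0.39566694  0.046     ]
U5 [-0.03938841  0.14315512] [ 0.53522233 -0.17501565  0.032     ]
```

Run:
```python
import pickle; from h import *; from rig import *
d=pickle.load(open("c0.pkl","rb"))
t=-.7804;R=np.array([[np.cos(t),-np.sin(t)],[np.sin(t),np.cos(t)]]);o=np.array([.4625,-.3045])
S=d["scene"];T=d["side"]
for n,c,p,z in(("disc front",S,(420,217),0),("disc left",S,(350,187),0),("disc right",S,(480,187),0),("disc front",T,(405,213),0),("side disc right",T,(461,175),0),("side disc left",T,(350,180),0)):
    w=onz(c,p,z)[:2]; print(n,w.round(3),(R.T@(w-o)).round(3))
# triangulated candidates: upper flange right/left extremes, mid flange
def tri(p,q):
    A=[];B=[]
    for cc,u in((S,p),(T,q)):
        oo,v=ray(cc,u); v/=np.linalg.norm(v); P=np.eye(3)-np.outer(v,v); A.append(P);B.append(P@oo)
    w=np.linalg.lstsq(np.vstack(A),np.hstack(B),rcond=None)[0]; return w.round(3),(R.T@(w[:2]-o)).round(3)
print("top knob",tri((440,8),(441,45)))
print("hose elbow",tri((462,60),(460,90)))
print("midflange left",tri((357,108),(364,100)));print("midflange right",tri((508,100),(476,100)))
s=read_state(); print(s["tcp_rot"],s["joint_positions"],s["force"])
```

```text
disc front [ 0.713 -0.348] [0.209 0.146]
disc left [ 0.685 -0.192] [0.078 0.236]
disc right [ 0.867 -0.385] [0.344 0.227]
disc front [ 0.684 -0.35 ] [0.19  0.124]
side disc right [ 0.863 -0.389] [0.345 0.222]
side disc left [ 0.678 -0.194] [0.076 0.23 ]
top knob (array([ 0.715, -0.325,  0.4  ]), array([0.193, 0.163]))
hose elbow (array([ 0.716, -0.374,  0.339]), array([0.229, 0.129]))
midflange left (array([ 0.803, -0.116,  0.105]), array([0.11 , 0.374]))
midflange right (array([ 0.973, -0.338,  0.132]), array([0.387, 0.336]))
[[-4.86147112e-05  9.99998677e-01 -1.62608464e-03]
 [ 9.99999956e-01  4.90922319e-05  2.93624231e-04]
 [ 2.93703671e-04 -1.62607029e-03 -9.99998635e-01]] [-1.02245504e+01  3.02657320e+01  8.21408616e+01  1.98730069e-05
  6.76880810e+01 -1.02273571e+01] [-0.34900995 -0.24682927 -0.24145268]
```

Request:
{"fn": "jog_arm", "kwargs": {"delta_pos": [[-6, -6, 0], [-12, -12, 0], [-18, -18, 0], [-23, -23.8, 0], [-23, -23.8, 0], [-23, -23.8, 0], [-23, -23.8, 0], [-23, -23.8, -3], [-23, -23.8, -5.8], [-23, -23.8, -5.8]], "turn": [10, 20, 30, 40, 45, 45, 45, 45, 45, 45], "grip": [1, 1, 1, 1, 1, 1, 1, 1, 1, 1]}}

```text
time_s: 1.4
position: [0.3945, -0.2359, 0.163]
tcp_rot: [[-0.708, 0.706, -0.003], [0.706, 0.708, 0.004], [0.005, 0.0, -1.0]]
force: [-0.1, -0.0, 0.6]
opening: 0.02
grasp_force: 0.0
```

Run:
```python
from rig import *
import cv2,numpy as np
a=capture("scene")["color"][145:345,230:430]
cv2.imwrite("pics/c.png",cv2.resize(a,None,fx=3,fy=3,interpolation=cv2.INTER_CUBIC))
t=-.7804;c,s=np.cos(t),np.sin(t)
P=read_state()["position"];print(P)
for th in(1.6,1.4,1.2,1.0,.8,.6,.4,.2,0.05):
    q=(80+25*th/1.6)/1000
    x=-.06+q*np.cos(th)-.0015*np.sin(th)-.0095; z=.0625+q*np.sin(th)+.0015*np.cos(th)
    w=np.array([.4625+c*x,-.3045+s*x,z]); print(th,(100*(w-[.395,-.238,.165])).round(1))
```

```text
[ 0.39525995 -0.23684131  0.16409881]
1.6 [ 1.5 -1.4  0.2]
1.4 [ 2.9 -2.9 -0.2]
1.2 [ 4.3 -4.2 -1. ]
1.0 [ 5.4 -5.3 -2.1]
0.8 [ 6.3 -6.2 -3.5]
0.6 [ 7.  -6.9 -5.1]
0.4 [ 7.4 -7.3 -6.8]
0.2 [ 7.6 -7.5 -8.5]
0.05 [ 7.5 -7.4 -9.7]
```

View pics/c.png

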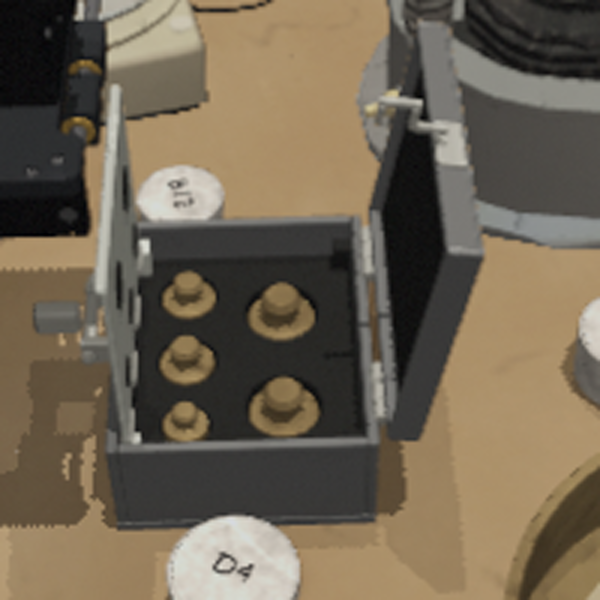

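Request:
{"fn": "jog_arm", "kwargs": {"delta_pos": [[0.8, -0.8, 0.1], [1.5, -1.4, 0.1], [2.2, -2.2, 0], [2.9, -2.9, -0.2], [3.6, -3.6, -0.6], [4.3, -4.2, -1.0], [4.9, -4.8, -1.5], [5.4, -5.3, -2.1], [5.9, -5.8, -2.8], [6.3, -6.2, -3.5], [6.7, -6.6, -4.3], [7.0, -6.9, -5.1]], "turn": [0, 0, 0, 0, 0, 0, 0, 0, 0, 0, 0, 0], "grip": [1, 1, 1, 1, 1, 1, 1, 1, 1, 1, 1, 1]}}

```text
time_s: 2.95
position: [0.4653, -0.3073, 0.113]
tcp_rot: [[-0.707, 0.707, 0.0], [0.707, 0.707, -0.0], [-0.0, -0.0, -1.0]]
force: [0.5, 0.1, 1.8]
opening: 0.009
grasp_force: 0.4
```

Request:
{"fn": "jog_arm", "kwargs": {"delta_pos": [[0.2, -0.2, -0.8], [0.4, -0.4, -1.7], [0.5, -0.5, -2.5], [0.6, -0.6, -3.4], [0.6, -0.6, -4.0], [0.5, -0.5, -4.6], [0.5, -0.5, -5.0], [0.5, -0.5, -5.2], [0.5, -0.5, -5.2]], "turn": [0, 0, 0, 0, 0, 0, 0, 0, 0], "grip": [1, 1, 1, 1, 1, 1, 1, 1, 1]}}

```text
time_s: 4.08
position: [0.4697, -0.3117, 0.0637]
tcp_rot: [[-0.707, 0.707, -0.0], [0.707, 0.707, -0.0], [0.0, -0.0, -1.0]]
force: [-2.9, 2.7, 15.6]
opening: 0.002
grasp_force: 7.8
```

Request:
{"fn": "jog_arm", "kwargs": {"delta_pos": [[-0.3, 0.3, 2], [-1, 1, 6], [-1.4, 1.4, 12], [-1.4, 1.4, 18], [-1.4, 1.4, 24], [-1.4, 1.4, 25.8], [-1.4, 1.4, 25.8]], "turn": [0, 0, 0, 0, 0, 0, 0], "grip": [1, 1, 1, 1, 1, 1, 1]}}

```text
time_s: 4.95
position: [0.4564, -0.2982, 0.3217]
tcp_rot: [[-0.707, 0.707, 0.003], [0.707, 0.707, -0.003], [-0.005, 0.0, -1.0]]
force: [0.5, 0.8, -1.0]
opening: 0.007
grasp_force: 0.0
```

Run:
```python
from rig import *
import cv2,pickle; from h import *
d=pickle.load(open("c0.pkl","rb"))
t=-.7804;R=np.array([[np.cos(t),-np.sin(t)],[np.sin(t),np.cos(t)]]);o=np.array([.4625,-.3045])
S=d["scene"];T=d["side"]
def tri(p,q):
    A=[];B=[]
    for cc,u in((S,p),(T,q)):
        oo,v=ray(cc,u); v/=np.linalg.norm(v); P=np.eye(3)-np.outer(v,v); A.append(P);B.append(P@oo)
    w=np.linalg.lstsq(np.vstack(A),np.hstack(B),rcond=None)[0]; return w.round(3),(R.T@(w[:2]-o)).round(3)
print("drum left",tri((398,355),(413,355))); print("drum centre",tri((492,375),(482,370)))
for z in(.12,.16,.2):
    w=onz(S,(455,288),z); print(z,R.T@(w[:2]-o))
a=capture("scene")["color"]
a=a[100:350,180:480]
cv2.imwrite("pics/d.png",cv2.resize(a,None,fx=2.4,fy=2.4,interpolation=cv2.INTER_CUBIC))
print(read_state()["position"],read_state()["force"])
```

```text
drum left (array([ 0.362, -0.557,  0.179]), array([ 0.106, -0.25 ]))
drum centre (array([ 0.41 , -0.649,  0.182]), array([ 0.205, -0.282]))
0.12 [ 0.206986   -0.11375559]
0.16 [ 0.19461437 -0.14325323]
0.2 [ 0.18224275 -0.17275088]
[ 0.45561463 -0.29752967  0.31988464] [-0.77208927 -0.22632659 -0.40646345]
```

View pics/d.png

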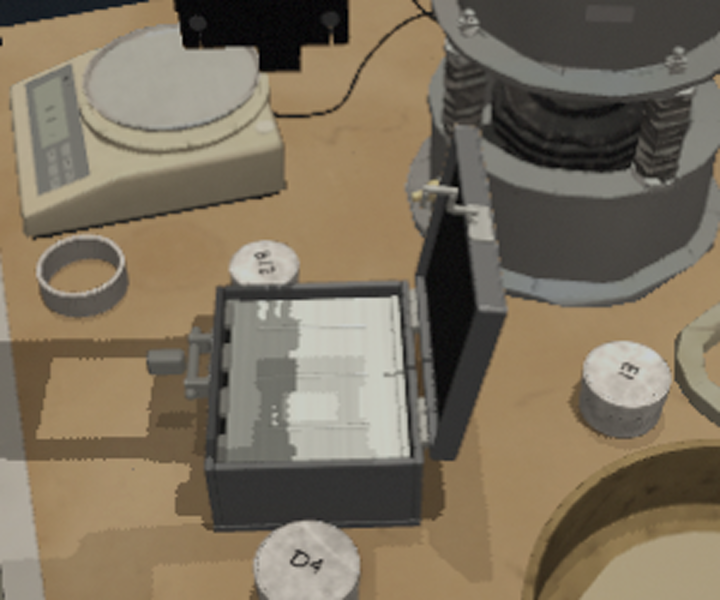

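Request:
{"fn": "jog_arm", "kwargs": {"delta_pos": [[2, -4, 0], [4.4, -8, 0], [6.6, -12, 0], [7.8, -14, 0], [7.8, -14, 0], [7.8, -14, -4], [7.8, -14, -8], [7.8, -14, -12], [7.8, -14, -13.5], [7.8, -14, -13.5]], "turn": [0, 0, 0, 0, 0, 0, 0, 0, 0, 0], "grip": [1, 1, 1, 1, 1, 1, 1, 1, 1, 1]}}

```text
time_s: 6.25
position: [0.5332, -0.4367, 0.1834]
tcp_rot: [[-0.707, 0.707, -0.002], [0.707, 0.707, 0.003], [0.003, 0.0, -1.0]]
force: [-0.2, 0.3, 0.1]
opening: 0.005
grasp_force: 0.0
```

Run:
```python
from rig import *
import cv2
from h import *
C=capture("scene");a=C["color"]
a=a[100:350,180:480]
cv2.imwrite("pics/e.png",cv2.resize(a,None,fx=2.4,fy=2.4,interpolation=cv2.INTER_CUBIC))
t=-.7804;c,s=np.cos(t),np.sin(t)
P=read_state()["position"];print(P, s)
for th in(1.7,1.5,1.3,1.1,.9,.7,.5,.3,.15,0.0):
    q=(100+15*th/1.7)/1000
    x=.0725-q*np.cos(th)+.018*np.sin(th)+.0095; z=.072+q*np.sin(th)+.018*np.cos(th)
    if th>1.57: x=.0725-.1425*np.cos(th)+.018*np.sin(th)+.0095
    w=np.array([.4625+c*x+.7036*-.045,-.3045+s*x-.7106*.045,z]); print(th,x.round(3),(100*(w-[.534,-.438,.185])).round(1))
```

```text
[ 0.53409302 -0.43776485  0.18508357] -0.7035637283456793
1.7 0.118 [-1.9  1.8 -0.1]
1.5 0.092 [-3.8  3.7  0.1]
1.3 0.07 [-5.4  5.3 -0.1]
1.1 0.048 [-6.9  6.8 -0.7]
0.9 0.029 [-8.3  8.1 -1.7]
0.7 0.012 [-9.4  9.3 -3.1]
0.5 -0.001 [-10.4  10.2  -4.7]
0.3 -0.011 [-11.1  10.9  -6.5]
0.15 -0.015 [-11.4  11.2  -8. ]
0.0 -0.018 [-11.6  11.4  -9.5]
```

View pics/e.png

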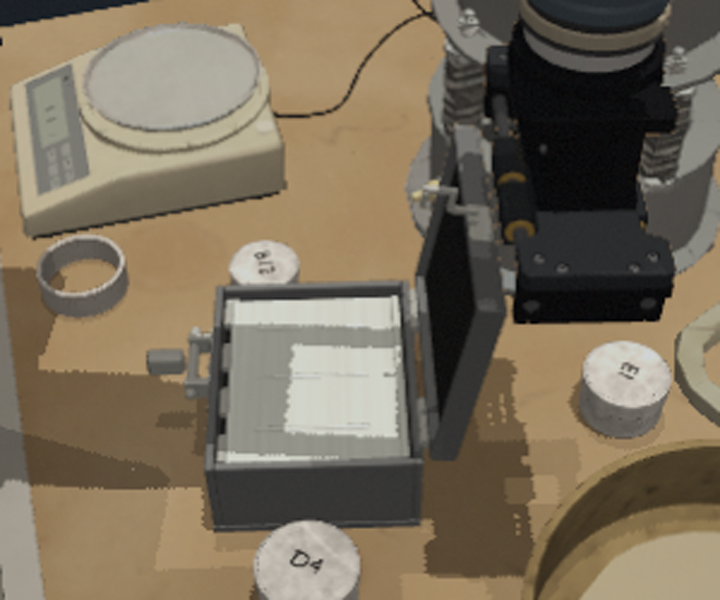

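Request:
{"fn": "jog_arm", "kwargs": {"delta_pos": [[-1, 1, 0], [-1.9, 1.8, 0], [-2.9, 2.8, 0], [-3.8, 3.7, 0], [-4.6, 4.5, 0], [-5.4, 5.3, -0.1], [-6.2, 6.1, -0.4], [-6.9, 6.8, -0.7], [-7.6, 7.5, -1.2], [-8.3, 8.1, -1.7], [-8.9, 8.7, -2.4], [-9.4, 9.3, -3.1]], "turn": [0, 0, 0, 0, 0, 0, 0, 0, 0, 0, 0, 0], "grip": [1, 1, 1, 1, 1, 1, 1, 1, 1, 1, 1, 1]}}

```text
time_s: 7.8
position: [0.439, -0.3443, 0.1527]
tcp_rot: [[-0.707, 0.707, -0.001], [0.707, 0.707, 0.001], [0.002, -0.0, -1.0]]
force: [0.2, -1.2, 1.4]
opening: 0.006
grasp_force: 1.0
```

Request:
{"fn": "jog_arm", "kwargs": {"delta_pos": [[-0.5, 0.5, -0.8], [-1.0, 0.9, -1.6], [-1.4, 1.3, -2.5], [-1.7, 1.6, -3.4], [-1.9, 1.8, -4.2], [-2.0, 1.9, -4.9], [-2.2, 2.1, -5.7], [-2.2, 2.1, -6.4], [-2.2, 2.1, -6.6], [-2.2, 2.1, -6.6]], "turn": [0, 0, 0, 0, 0, 0, 0, 0, 0, 0], "grip": [1, 1, 1, 1, 1, 1, 1, 1, 1, 1]}}

```text
time_s: 9.05
position: [0.4177, -0.3237, 0.0901]
tcp_rot: [[-0.707, 0.707, -0.0], [0.707, 0.707, -0.0], [-0.0, -0.0, -1.0]]
force: [-5.4, 4.2, 23.4]
opening: 0.003
grasp_force: 11.5
```

Request:
{"fn": "jog_arm", "kwargs": {"delta_pos": [[0, 0, 3], [0, 0, 7.2], [0.4, 5, 7.2], [0.8, 10, 7.2], [1.2, 14, 7.2], [1.2, 14, 7.2], [1.2, 14, 3], [1.2, 14, -1], [1.2, 14, -4.6], [1.2, 14, -4.6]], "turn": [0, 0, 0, 0, 0, 0, 0, 0, 0, 0], "grip": [1, 1, 1, 1, 1, 1, 1, 1, 1, 1]}}

```text
time_s: 10.3
position: [0.429, -0.1842, 0.0393]
tcp_rot: [[-0.706, 0.708, -0.004], [0.708, 0.706, 0.003], [0.005, -0.001, -1.0]]
force: [-0.5, -0.9, 0.6]
opening: -0.001
grasp_force: 0.0
```

Run:
```python
from rig import *
import cv2
a=capture("side")["color"][150:350,200:400]; b=capture("scene")["color"][150:350,180:380]
import numpy as np
cv2.imwrite("pics/f.png",cv2.resize(np.hstack([a,b]),None,fx=2,fy=2,interpolation=cv2.INTER_CUBIC))
s=read_state();print(s["position"],s["force"])
```

```text
[ 0.43043702 -0.18497318  0.04172313] [0.68716745 0.36772951 0.83197892]
```

View pics/f.png

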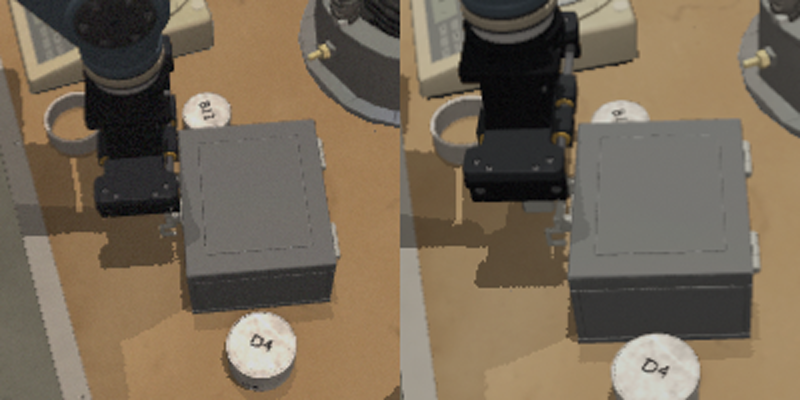

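Request:
{"fn": "jog_arm", "kwargs": {"delta_pos": [[-0.4, -0.4, 0], [-0.7, -0.7, 0], [-1.0, -1.0, 0], [-1.2, -1.2, 0], [-1.4, -1.4, 0], [-1.6, -1.6, 0], [-1.8, -1.8, 0], [-2.0, -2.0, 0], [-2.2, -2.2, 0], [-2.3, -2.3, 0], [-2.3, -2.3, 0]], "turn": [0, 0, 0, 0, 0, 0, 0, 0, 0, 0, 0], "grip": [1, 1, 1, 1, 1, 1, 1, 1, 1, 1, 1]}}

```text
time_s: 11.78
position: [0.4069, -0.2072, 0.0415]
tcp_rot: [[-0.707, 0.707, -0.0], [0.707, 0.707, -0.0], [-0.0, -0.0, -1.0]]
force: [1.0, 0.0, -0.5]
opening: 0.003
grasp_force: 0.2
```

Request:
{"fn": "jog_arm", "kwargs": {"delta_pos": [[-0.1, -0.1, 0], [-0.2, -0.2, 0], [-0.3, -0.3, 0], [-0.3, -0.3, 0]], "turn": [0, 0, 0, 0], "grip": [1, 1, 1, 1]}}

```text
time_s: 12.28
position: [0.404, -0.2101, 0.0415]
tcp_rot: [[-0.707, 0.707, 0.0], [0.707, 0.707, -0.0], [-0.0, -0.0, -1.0]]
force: [1.8, 0.7, -0.1]
opening: 0.005
grasp_force: 0.5
```

Request:
{"fn": "jog_arm", "kwargs": {"delta_pos": [[-0.1, -0.1, 0], [-0.2, -0.2, 0], [-0.3, -0.3, 0], [-0.4, -0.4, 0], [-0.4, -0.4, 0]], "turn": [0, 0, 0, 0, 0], "grip": [1, 1, 1, 1, 1]}}

```text
time_s: 12.9
position: [0.4024, -0.2116, 0.0416]
tcp_rot: [[-0.705, 0.709, 0.004], [0.709, 0.705, 0.002], [-0.001, 0.005, -1.0]]
force: [16.2, 16.4, 0.1]
opening: 0.004
grasp_force: 11.5
```

Request:
{"fn": "jog_arm", "kwargs": {"delta_pos": [[1, 1, 0], [2, 2, 0], [2, 2, 5], [2, 2, 11], [4, 6, 16], [8, 12, 18], [12, 16, 18], [14, 20, 18], [14, 20, 18]], "turn": [0, 0, 0, 0, 0, 0, 0, 0, 0], "grip": [1, 1, 1, 1, 1, 1, 1, 1, 1]}}

```text
time_s: 14.02
position: [0.5409, -0.0108, 0.2215]
tcp_rot: [[-0.711, 0.703, 0.0], [0.703, 0.711, 0.0], [-0.0, 0.0, -1.0]]
force: [0.4, -0.1, 0.2]
opening: 0.005
grasp_force: 0.0
```

Run:
```python
from rig import *
import cv2
from h import *
T=capture("side");S=capture("scene")
tip=lambda y,c:proj(c,[[.4625+.7106*-.104+.7036*y,-.3045-.7036*-.104+.7106*y,.052]])[0].round(1)
for n,c in(("side",T),("scene",S)): print(n,"drawn",tip(.027,c),"shot",tip(.009,c))
a=T["color"][190:320,250:350]; b=S["color"][190:320,225:325]
cv2.imwrite("pics/g.png",cv2.resize(np.hstack([a,b]),None,fx=4,fy=4,interpolation=cv2.INTER_CUBIC))
s=read_state();print(s["position"],s["force"],s["time_s"])
```

```text
side drawn [274.9 248.3] shot [275.2 256. ]
scene drawn [249.3 250.1] shot [248.4 258.2]
[ 0.53913446 -0.01352179  0.22107207] [-0.19776843 -0.60099476  0.19028219] 14.125
```

View pics/g.png

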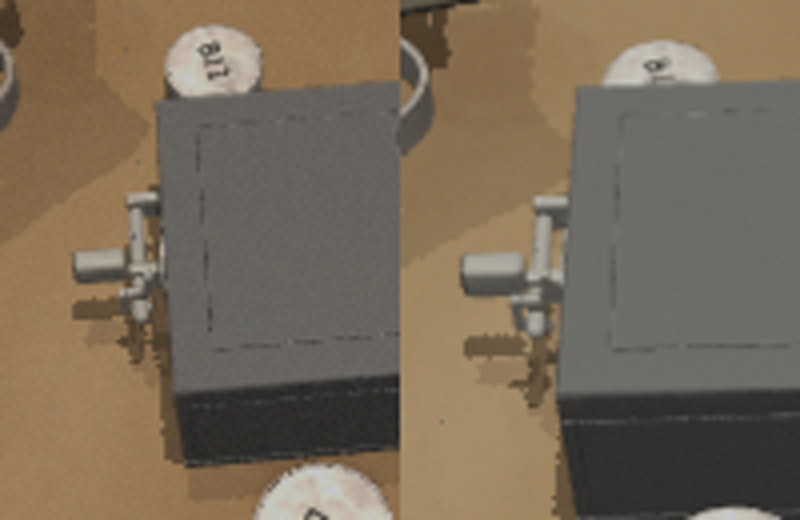

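The last picture shows the lid flat and the rod through the lug. The tab is at (274.5, 256) in the side view and (247, 258) in the scene view, within about 1 px of where a fully shot bolt should be.

```bash
python3 -c "
from rig import *
print(hand_in())"
```

```text
the job is handed in; nothing more can be done
None
```

I pushed the flap down, the lid shut and the bolt through the lug to its stop, in that order and only with the fingers; I handed the job in at about 14 s, and in the pictures nothing else on the bench appeared to have moved.

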